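Set the proud push rivet in an upturned caster's tyre

ROBOT

A 7-joint arm with a two-finger parallel gripper is mounted at the origin on the work surface. World frame = base frame: x ahead of the robot, y to its left, z up, the work surface at z = 0. Lengths are in m, angles in rad, forces in N, time in s.
With the tool pointing down it reaches from about 0.35 to 0.9 m from the base axis. Payload 8.1 kg.
Tool frame: the origin (TCP) lies at the very end of the fingers, on their centre line; the grasp point (between the pads) lies 19 mm behind it; z points along the fingers, y is the line along which they close (so a half turn about z gives the same grasp; the last joint's range is limited). The gripper opens to 92 mm and grips with 3 to 60 N. Pads are 19 mm wide; open, the fingers measure 130 mm over their backs; the gripper's body (75 mm by 190 mm) begins 47 mm behind the grasp point.
Start: joints at [1.242, 0.434, 0.025, 1.573, -0.012, 1.134, -0.075], TCP at [0.14, -0.609, 0.227] pointing down, gripper open.
Joint ranges: [-2.62, 2.62], [-0.44, 2.09], [-1.27, 1.32], [0.08, 2.57], [-1.32, 4.46], [0.12, 2], [-2.74, 2.74]. Speed limits (rad/s): [2.22, 2.22, 3.01, 3.01, 3.14, 3.14, 3.14].

INTERFACE

Orientations are given as a unit quaternion [w, x, y, z].
In Python, from workcell import observe, snapshot, calibration, hand_in gives the robot as it stands.
- The arm moves only by the shell command python3 -m crank 'ROWS' [OPENING] [FORCE]. ROWS is JSON, a list of rows, each a list of 4 numbers: the shift along the world's x, y, z in mm, then the turn about the world's z in degrees. In form: [[dx, dy, dz, twist], ...]. A call has 1 to 12 rows; each row shifts and turns the commanded pose from where the row before left it; what a row does not reach is not made up. A row lasts 1/8 s, in which the tool goes at most 62.5 mm and 10.7 degrees, less where a joint would pass 70% of its speed; a pose out of reach is approached as far as the arm can. A call with a gripper value outside its range is refused whole. OPENING is the finger opening in mm, from 0 to 91.8, set as the call begins (- or left out, the last holds). The fingers move at their own pace and stop on an object; FORCE is the grip in N (left out, the last holds). Time passes only in rows, so rows that do not move let the fingers close. It gives the time, the measured TCP pose, the force, the opening and the grip force at its end, in the units of the state.
- observe(): the state, without advancing time (a new reading comes with each control period).
- snapshot(name): name is "scene" or "top"; returns (picture, depth): 400x640x3 uint8, red, green, blue; 400x640 float32, m along the optical axis (not along the pixel's ray), 0 where there is no reading.
- calibration(name): a dict with "mtx" (3x3 intrinsics, pixels), "origin" and "orientation" of the camera in the world. Camera axes: x right, y down, z forward; pixel columns grow to the right and rows downward; lengths in m; the calibration is good to about 2 mm. A picture is of the moment at which its call begins. calibration takes no time and is no camera call.
- hand_in(): hands the job in; it is judged then, once.
The state is a dict: "t": time; "q": joint angles; "joint_vel": joint speeds; "tau": joint torques, N m; "tcp_pos": TCP position; "eef_rot": TCP orientation; "force": force on the tool from outside, world axes, zero at the start; "moment": the same for the moment, N m; "finger_gap": finger opening in m; "gripper_force": force on a finger pad.
Only numpy, scipy, OpenCV 4.12 (cv2) and the standard library are available. Lean on these libraries where they do the work, as an engineer would, in place of code of your own. Each camera call takes 0.05 s, during which the arm holds its last target. There are 200 camera calls.

TASK

One of the three push rivets that hold the tyre on the upturned caster still has its centre pin standing out. Turn the wheel until that rivet is at the very top, then press its pin down with a steady, gentle push (no hitting or leaning on it) until it is flush with the rivet's head. Leave the wheel standing with that rivet at the top, let go of it, and leave the other things on the bench where they are.

Things in the scene. Friction and masses are not known exactly. Their poses are not given: they have to be found in the camera images.
- caster: Big steel swivel caster fixed upside down on the bench: plate 140 x 110 x 8 mm on the bench; a fork of two 50 mm wide cheeks (outer faces 78 mm apart, axle nuts 96 mm, tops 158 mm above the bench) carries the wheel. Origin: centre of the plate's underside, on the bench; z up, y along the axle, x level in the wheel's plane.
- axle (a point): The middle of the axle and of the wheel, 140 mm straight above the caster's origin, axes as caster (it does not turn with the wheel). The black wheel is 190 mm in diameter and 44 mm wide, with flat side faces; its tread's top is 235 mm above the bench. Above the fork both side faces are free: the rim can be pinched across the tread and swept round, part of a turn per grasp.
- wheel (a joint): The wheel's turn about the axle (caster's +y), rad: 0 when the rivet with the standing pin is at the top, growing as the top moves towards the caster's +x. It turns either way without end, takes about 0.25 N m (2.7 N at the tread) and stays where it is left. At the start 1.5 to 4.78: that rivet is at a side or below.
- rivet_head: The rivet with the standing pin: natural off-white nylon round head, 38 mm diameter, let into the middle of the tread. Origin: centre of the head's outer face, 99 mm from the axle, turning with the wheel. z points straight out from the axle, y along the axle. Two more such rivets, 120 degrees to either side of it on the tread, are set already: their pins are flush within 1 mm.
- rivet_pin: That rivet's centre pin: round, 20 mm diameter, off-white nylon. Origin: centre of its flat outer end; z out from the axle. It stands 12 to 16 mm out at the start, slides only along z, stays where it is left, takes about 15 N to move and meets a firm stop when flush. Pushed off the line to the axle, the wheel turns away. Over 32 N on the rivet (pin and head together) is hitting or leaning.
- spanner: Steel spanner 190 mm long lying by the caster, to its +y side. Bystander. Origin under its middle.
- tube: Steel tube, 48 mm diameter, 85 mm tall, standing by the caster, to its -y side. Bystander. Origin at its foot.
- hammer: Hammer 260 mm long, lying on the right of the bench. Bystander.
- pan: Aluminium pan 150 mm wide, 75 mm tall, on the left of the bench. Bystander.
- can: Plain grey can, 66 mm diameter, 110 mm tall, on the left of the bench. Bystander.
- offcut: Flat bar offcut 120 x 50 x 12 mm lying on the right of the bench, beyond the hammer. Bystander.
Not all that is in view belongs to the job. Leave any green or pink look-alike of the caster alone.

How it is judged:
By the outcome, as a careful person would: the job done as asked, in the order asked, and still so for the second after the job is handed in, with the robot touching nothing.
It also fails if it takes over 72 s, if anything falls off the work surface, if the arm or the gripper's body presses on something with over 40 N, if the wrist force passes 120 N, or if a joint passes its speed limit or range.

## Working session

There is one attempt and no reset: what is moved stays moved. The work goes in short steps, Python scripts to look and compute and a shell command to move; the robot and the scene stay as the last step left them, time stands still between calls to the robot, and variables do not carry over. Pictures are saved under pics/ and viewed, at most 10 in all, crops included, and the job is handed in when it is done.

```bash
mkdir -p pics
cat > h.py <<'E'
import numpy as np,cv2
from scipy.spatial.transform import Rotation as R
from workcell import observe,snapshot,calibration,hand_in
def cam(n):
    c=calibration(n);q=c["orientation"];return np.array(c["mtx"]),np.array(c["origin"]),R.from_quat([q[1],q[2],q[3],q[0]]).as_matrix()
def ray(n,u,v,z):
    K,o,M=cam(n);d=M@np.linalg.inv(K)@[u,v,1];return o+d*(z-o[2])/d[2]
def cloud(n,dep):
    K,o,M=cam(n);v,u=np.mgrid[:400,:640];p=np.stack([(u-K[0,2])/K[0,0]*dep,(v-K[1,2])/K[1,1]*dep,dep],-1);return p@M.T+o
def proj(n,p):
    K,o,M=cam(n);c=M.T@(np.array(p)-o);c=K@c;return c[:2]/c[2]
def save(n,pic): cv2.imwrite("pics/"+n+".png",pic[...,::-1])
E
python3 - <<'E'
from h import *
for n in("scene","top"):
    p,d=snapshot(n);save(n+"0",p);np.savez(n+"0",p=p,d=d);K,o,M=cam(n);print(n,o,M[:,2],K[0,0])
s=observe();print(s["t"],s["tcp_pos"],s["eef_rot"],s["force"])
E
```

```text
scene [ 0.95979591 -0.61076499  1.17950904] [-0.39362568  0.46861995 -0.7908566 ] 376.4797956073851
top [ 0.28707731 -0.0070338   1.92240446] [ 0.09688534  0.00299502 -0.99529104] 515.2262818963392
0.1 [ 0.13975109 -0.60871633  0.22605314] [-6.68573127e-04  9.93638182e-01  1.12617469e-01 -1.51105395e-04] [-0.34401916  0.72111252 -0.42196563]
```

View pics/scene0.png

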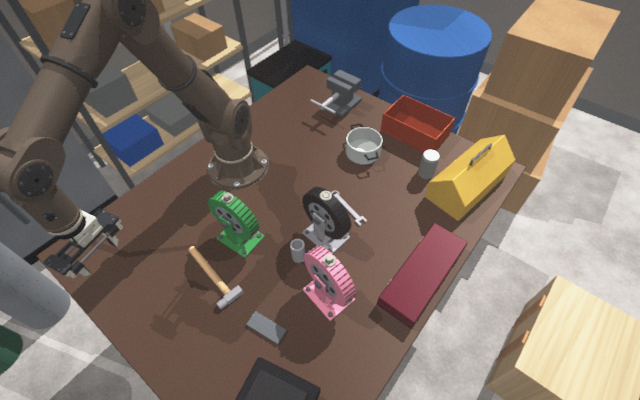

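View pics/top0.png

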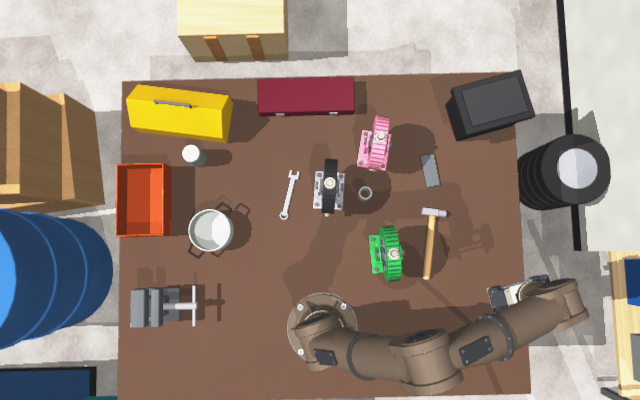

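The black-wheeled grey caster is at scene (327,215) and top (329,185). The green one at scene (233,222) and the pink one at scene (328,282) are look-alikes. I'll enlarge to confirm.

Run:
```python
from h import *
a=np.load("scene0.npz");b=np.load("top0.npz")
A=cv2.resize(a["p"][175:265,280:375],None,fx=4.2,fy=5.5,interpolation=3)
A=cv2.resize(a["p"][175:265,280:375],(400,379),interpolation=3)
B=cv2.resize(b["p"][145:225,285:385],(400,320),interpolation=3);B=cv2.copyMakeBorder(B,0,59,0,0,0)
save("crop0",np.hstack([A,B]))
P=cloud("top",b["d"]);p=b["p"].astype(int)
# wheel top points
m=(P[...,2]>.17)&(P[...,2]<.26);v,u=np.where(m);k=(u>300)&(u<350)&(v>140)&(v<230);v,u=v[k],u[k]
W=P[v,u];c=p[v,u];bl=c.max(1)<70
print("dark",bl.sum(),W[bl].min(0),W[bl].max(0)); 
r=cv2.minAreaRect((W[bl][:,:2]*1000).astype(np.float32));print(r)
wh=c.min(1)>140;print("white",wh.sum(),W[wh].mean(0),W[wh].max(0),u[wh].mean(),v[wh].mean())
# plate
Z=P[145:225,285:375,2];m=(Z>.004)&(Z<.02)&(p[145:225,285:375].min(2)>110)
Q=P[145:225,285:375][m];print(len(Q));
Q=Q[(Q[:,2]>.005)];print(cv2.minAreaRect((Q[:,:2]*1000).astype(np.float32)),Q[:,2].mean())
```

```text
dark 406 [ 0.41799214 -0.06399006  0.17000044] [ 0.59322919 -0.01226583  0.24270199]
((505.3473815917969, -39.48285675048828), (40.55774688720703, 176.9506072998047), 85.174560546875)
white 111 [ 0.50379444 -0.03764879  0.23691474] [ 0.54065168 -0.00901745  0.24987747] 329.14414414414415 182.6936936936937
543
((518.2848510742188, -30.284835815429688), (208.4604949951172, 366.8184814453125), 18.236692428588867) 0.010498337338143121
```

View pics/crop0.png

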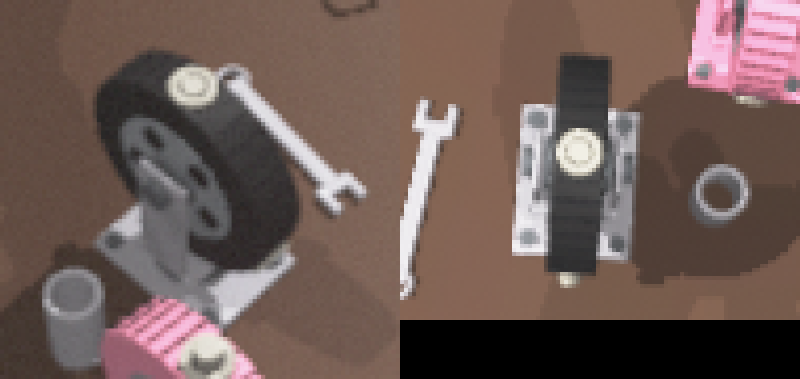

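The crop confirms the black tyre on the grey caster. A set rivet is near the top (top view ≈ (329,183)). A narrow off-white bit sticks out at the −x end (top view ≈ (326,214)), which should be the pin. The spanner is on world +y, so caster x is roughly world x.

Run:
```python
from h import *
b=np.load("top0.npz");P=cloud("top",b["d"]);p=b["p"].astype(int)
u,v=np.meshgrid(range(640),range(400));roi=(u>305)&(u<352)&(v>150)&(v<222)
m=roi&(P[...,2]>.15)&(p.max(2)<75);W=P[m]*1000
n,l,s,c=cv2.connectedComponentsWithStats(m.astype(np.uint8));print(s[1:][s[1:,4]>20])
e=np.cov(W[:,:2].T);w,V=np.linalg.eigh(e);print("wheel yaw",np.degrees(np.arctan2(V[1,1],V[0,1])),W.mean(0),w**.5)
# plate by colour on bench plane z=8
m2=roi&(p.min(2)>95)&(P[...,2]<.03);vv,uu=np.where(m2)
Q=np.array([ray("top",a,c,.008) for a,c in zip(uu,vv)])[:,:2]*1000
print("plate",len(Q),cv2.minAreaRect(Q.astype(np.float32)))
for c in range(208,220): print(c,[tuple(p[c,x]) and "%d/%d/%d"%(*p[c,x,[0,2]],P[c,x,2]*1000) for x in range(320,334,1)])
```

```text
[[324 159  13  24 224]
 [322 187  14  26 254]]
wheel yaw 174.80784112850367 [495.69974997 -38.27088569 221.71480589] [11.81069729 60.79105976]
plate 426 ((492.21783447265625, -37.28636169433594), (112.06319427490234, 168.82640075683594), 84.69895935058594)
208 ['198/192/2', '135/134/174', '68/69/186', '52/52/179', '51/52/183', '51/51/182', '52/50/182', '51/52/185', '51/52/181', '51/51/196', '52/51/187', '52/51/185', '53/53/187', '53/54/191']
209 ['134/92/-9', '85/68/167', '52/50/179', '49/50/170', '48/49/181', '48/49/181', '49/50/183', '51/51/169', '50/51/185', '49/50/175', '51/52/173', '51/52/184', '53/53/178', '52/52/179']
210 ['134/84/0', '87/64/169', '53/50/168', '47/47/176', '48/47/172', '47/48/170', '48/49/177', '49/49/171', '48/47/179', '48/47/172', '48/49/168', '48/48/173', '48/48/174', '47/47/166']
211 ['134/86/-2', '85/63/157', '51/49/158', '46/47/162', '45/46/169', '45/47/163', '49/51/164', '48/48/161', '48/48/165', '48/48/164', '50/50/164', '49/49/165', '49/49/168', '45/47/167']
212 ['134/86/2', '93/65/-2', '57/54/148', '54/56/149', '50/51/144', '47/47/154', '47/48/141', 
[... 674 characters left out ...]
6/-7', '122/78/4', '120/78/4', '120/78/-4', '156/122/3', '182/152/0', '158/130/5', '137/107/3', '123/86/-4', '120/77/-4', '120/76/-5', '120/76/0', '120/76/-2']
217 ['134/85/3', '134/86/1', '123/79/7', '120/77/7', '120/77/5', '120/77/-4', '121/77/5', '121/80/-1', '120/78/5', '120/76/-5', '120/76/0', '120/77/3', '120/76/12', '121/76/-2']
218 ['134/86/2', '126/81/6', '121/78/-4', '121/77/-2', '121/77/-1', '120/77/10', '120/77/10', '120/78/-10', '121/78/4', '120/77/-3', '120/77/4', '120/77/0', '120/76/-1', '120/76/7']
219 ['134/86/-1', '123/80/16', '120/77/0', '121/77/-7', '120/78/0', '120/77/-6', '120/77/-4', '121/77/-7', '120/78/-1', '120/77/0', '120/77/0', '121/78/3', '120/76/1', '120/76/-6']
```

Run:
```python
from h import *
c=np.array([ray("top",a,b,.008) for a,b in((316.25,170.75),(345,172.5),(343,210.5),(313.25,208.75))])*1000
print(c.round(),c.mean(0),np.degrees(np.arctan2(*(c[0]+c[1]-c[2]-c[3])[[1,0]])))
b=np.load("top0.npz");p=b["p"].astype(int);u,v=np.meshgrid(range(640),range(400))
m=(u>315)&(u<343)&(v>174)&(v<194)&(p.min(2)>130);n,l,s,ce=cv2.connectedComponentsWithStats(m.astype(np.uint8))
for i in range(1,n):
  if s[i,4]>30: print(s[i],ray("top",*ce[i],.239)*1000)
a=np.load("scene0.npz");p=a["p"].astype(int)
m=(u>310)&(u<340)&(v>185)&(v<207)&(p.min(2)>130);n,l,s,ce=cv2.connectedComponentsWithStats(m.astype(np.uint8))
for i in range(1,n):
  if s[i,4]>20: print(s[i],ray("scene",*ce[i],.239)*1000)
```

```text
[[ 580.    5.    8.]
 [ 570. -102.    8.]
 [ 428.  -91.    8.]
 [ 437.   20.    8.]] [503.59831533 -41.95347159   8.        ] -5.1523829415379385
[316 175   8  19 100] [504.39171668  -2.75184671 239.        ]
[337 175   6  19  57] [499.43732264 -72.33694086 239.        ]
[324 177  12  12 114] [503.82837099 -38.80173119 239.        ]
[320 190  20  11 142] [513.6530193  -30.45633816 239.        ]
```

The pin is about 18 mm wide at z ≈ 90 mm on the −x side, so it sits at roughly −120°. The caster is at (504, −40) with yaw −5.2°. I'll raise the tool and move over the first grasp at −45° on the rim.

```bash
python3 -m crank '[[0,0,60,0],[10,20,60,0],[28,52,0,-2],[28,52,0,-2],[28,52,0,-2],[28,52,0,-2],[28,52,0,-2],[28,52,0,-2],[28,52,0,-2],[28,52,0,-2],[28,52,0,-2],[28,52,0,0]]' 80 25; python3 -m crank '[[16,34,0,0],[0,0,0,0]]'
```

```text
t: 1.6
tcp_pos: [0.43, -0.0679, 0.3453]
eef_rot: [0.0, 0.999, -0.045, 0.0]
force: [0.8, -1.0, 0.1]
finger_gap: 0.0797
gripper_force: 0.0
t: 1.85
tcp_pos: [0.4462, -0.0326, 0.345]
eef_rot: [-0.001, 0.999, -0.041, -0.0]
force: [-0.7, -0.3, -0.2]
finger_gap: 0.0799
gripper_force: 0.0
```

```bash
python3 -m crank '[[0,-2,-55,0],[0,0,-55,0],[0,0,-36,0],[0,0,-20,0],[0,0,0,0]]'
python3 - <<'E'
from h import *
p,d=snapshot("scene");save("g1",cv2.resize(p[120:270,240:400],(640,600),interpolation=3))
E
python3 -m crank '[[0,0,0,0],[0,0,0,0],[0,0,0,0],[0,0,0,0],[0,0,0,0]]' 30 25
```

```text
t: 2.48
tcp_pos: [0.4442, -0.0387, 0.1781]
eef_rot: [0.0, 0.999, -0.045, -0.002]
force: [0.6, -0.9, 0.7]
finger_gap: 0.0801
gripper_force: 0.0
t: 3.15
tcp_pos: [0.4468, -0.0313, 0.1799]
eef_rot: [-0.004, 0.999, -0.042, 0.001]
force: [2.9, 22.8, -3.9]
finger_gap: 0.0441
gripper_force: 25.0
```

View pics/g1.png

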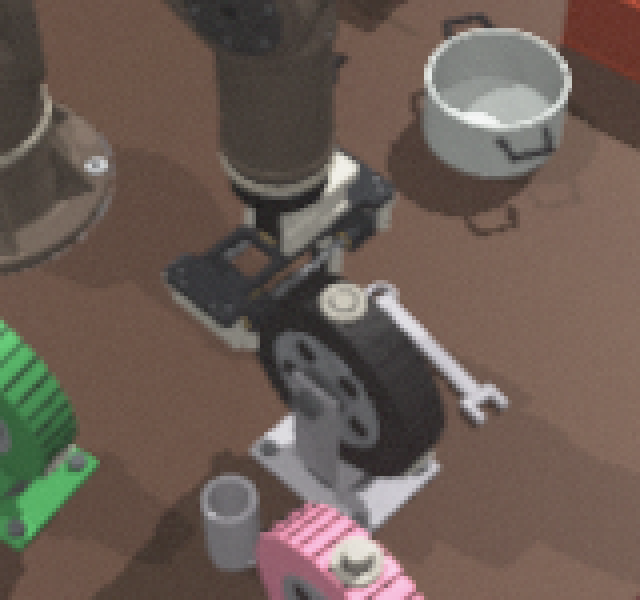

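Gripped at a gap of 44 mm. The +y force says the wheel's mid-plane is about 5 mm further +y than commanded, so I'll ease that off and sweep.

```bash
python3 -m crank '[[0,6,0,0],[0,0,0,0],[5.3,-0.5,4.9,0],[5.7,-0.5,4.4,0],[6.1,-0.6,3.9,0],[6.4,-0.6,3.3,0],[6.7,-0.6,2.8,0],[6.9,-0.6,2.2,0],[7.1,-0.6,1.6,0],[0,0,0,0]]' 30 30
```

```text
t: 4.4
tcp_pos: [0.4874, -0.035, 0.2016]
eef_rot: [-0.0, 0.999, -0.044, -0.003]
force: [-5.1, 4.2, 0.1]
finger_gap: 0.0439
gripper_force: 30.0
```

```bash
python3 -m crank '[[7.2,-0.7,0.9,0],[7.2,-0.7,0.3,0],[7.2,-0.7,-0.3,0],[7.2,-0.7,-0.9,0],[7.1,-0.6,-1.6,0],[6.9,-0.6,-2.2,0],[6.7,-0.6,-2.8,0],[6.4,-0.6,-3.3,0],[0,0,0,0]]' && python3 -m crank '[[0,0,0,0],[0,0,0,0],[0,0,0,0]]' 80; python3 -m crank '[[0,0,30,0],[0,0,50,0],[0,0,50,0],[-60,0,0,0],[-60,0,0,0],[0,0,0,0]]'
python3 - <<'E'
from h import *
A,d=snapshot("scene");B,e=snapshot("top");np.savez("w1",A=A,B=B,d=d,e=e)
save("w1",np.hstack([cv2.resize(A[175:265,280:375],(400,379),interpolation=3),cv2.copyMakeBorder(cv2.resize(B[145:225,285:385],(400,320),interpolation=3),0,59,0,0,0)]))
E
```

```text
t: 5.52
tcp_pos: [0.5453, -0.0404, 0.1926]
eef_rot: [-0.0, 0.999, -0.044, -0.001]
force: [-0.3, 3.0, 3.0]
finger_gap: 0.0438
gripper_force: 30.0
t: 5.9
tcp_pos: [0.5457, -0.0412, 0.1925]
eef_rot: [0.0, 0.999, -0.044, -0.0]
force: [-1.3, -0.3, -0.2]
finger_gap: 0.0696
gripper_force: 0.0
t: 6.65
tcp_pos: [0.4218, -0.0411, 0.3226]
eef_rot: [0.001, 0.999, -0.045, -0.001]
force: [1.9, 0.6, 0.3]
finger_gap: 0.0799
gripper_force: 0.0
```

View pics/w1.png

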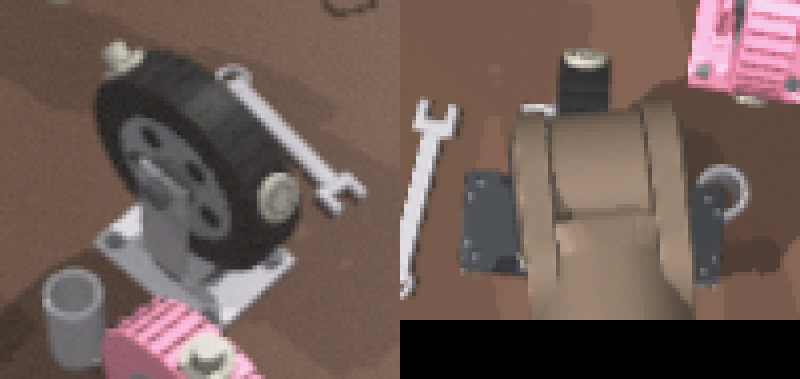

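The standing pin is at scene crop (118,50), on the −x upper side, and the set rivet is now at (278,196). Next I'll get the pin's angle from the ray crossing the wheel's mid-plane.

```bash
cat >> h.py <<'E'
C=np.array([504,-37,140.]);ya=np.radians(-5.2);X=np.array([np.cos(ya),np.sin(ya),0]);Y=np.array([-X[1],X[0],0])
def onplane(n,u,v):
    K,o,M=cam(n);d=M@np.linalg.inv(K)@[u,v,1];o=o*1000;q=o+d*((C-o)@Y)/(d@Y)-C;return np.degrees(np.arctan2(q@X,q[2])),np.hypot(q@X,q[2])
E
python3 - <<'E'
from h import *
print("pin end",onplane("scene",280+118*95/400,175+47*90/379))
print("other head",onplane("scene",280+278*95/400,175+197*90/379))
print("old top head",onplane("scene",280+193*95/400,175+86*90/379))
E
```

```text
pin end (np.float64(-47.25508453397039), np.float64(108.1650992222916))
other head (np.float64(67.02976604516645), np.float64(99.16745590122655))
old top head (np.float64(1.2501182432024738), np.float64(96.19471096963233))
```

```bash
python3 -m crank '[[50,4,0,0],[32,0,-30,0],[0,0,-50,0],[0,0,-30,0],[0,0,-9,0],[0,0,0,0]]' 80 && python3 -m crank '[[0,0,0,0],[0,0,0,0],[0,0,0,0],[0,0,0,0],[0,0,0,0]]' 30 30
```

```text
t: 7.5
tcp_pos: [0.5085, -0.0367, 0.2036]
eef_rot: [-0.0, 0.999, -0.044, -0.0]
force: [-0.1, 0.8, 0.4]
finger_gap: 0.0799
gripper_force: 0.0
t: 8.12
tcp_pos: [0.5079, -0.0368, 0.2038]
eef_rot: [0.0, 0.999, -0.044, 0.0]
force: [-1.6, -0.1, 3.0]
finger_gap: 0.0437
gripper_force: 30.0
```

```bash
python3 -m crank '[[7.2,-0.7,-0.9,0],[7.1,-0.7,-1.4,0],[7.0,-0.6,-2,0],[6.8,-0.6,-2.5,0],[6.5,-0.6,-3.1,0],[6.3,-0.6,-3.7,0],[5.9,-0.5,-4.2,0],[5.5,-0.5,-4.7,0],[5.1,-0.5,-5.2,0],[0,0,0,0]]'
python3 - <<'E'
from h import *
A,d=snapshot("scene");B,e=snapshot("top");np.savez("w2",A=A,B=B,d=d,e=e)
save("w2",np.hstack([cv2.resize(A[160:250,280:375],(400,379),interpolation=3),cv2.copyMakeBorder(cv2.resize(B[145:225,285:385],(400,320),interpolation=3),0,59,0,0,0)]))
E
```

```text
t: 9.38
tcp_pos: [0.5665, -0.0423, 0.1763]
eef_rot: [-0.0, 0.999, -0.044, 0.001]
force: [2.2, -0.4, 3.0]
finger_gap: 0.0436
gripper_force: 30.0
```

View pics/w2.png

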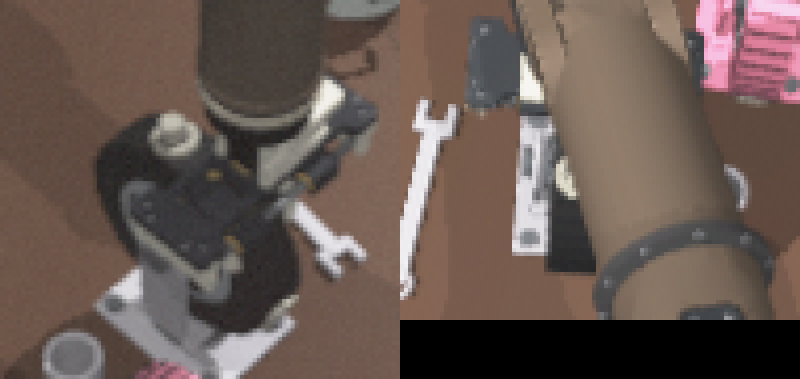

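The pin end is at scene crop (176,122), on a head at (175,138).

Run:
```python
from h import *
print(onplane("scene",280+176*.2375,160+122*.2375),onplane("scene",280+175*.2375,160+138*.2375))
w=np.load("w2.npz");p=w["A"].astype(int);D=cloud("scene",w["d"])*1000
u,v=np.meshgrid(range(640),range(400));m=(u>310)&(u<334)&(v>182)&(v<205)&(p.min(2)>125)
q=D[m];print(m.sum());q=q[q[:,2]>210];r=q-C;x=r@X;y=r@Y;z=q[:,2]
for lo,hi in((230,243),(243,249),(249,262)):
  k=(z>lo)&(z<hi);print(lo,k.sum(),x[k].mean(),y[k].mean(),z[k].mean(),x[k].min(),x[k].max())
for t in(-8,-6,-4,-2,0):
  t=np.radians(t);print(np.degrees(t),proj("scene",(C+112*(X*np.sin(t)+[0,0,np.cos(t)]))/1000))
```

```text
(np.float64(-7.806802386732591), np.float64(114.63914754038962)) (np.float64(-10.231191543816204), np.float64(94.61149473985547))
54
230 26 -9.763469549055582 -1.5348798214455655 238.62510169180422 -36.336165422091476 -0.12422862700424381
243 6 -13.413165786547365 5.4419057661411285 247.0727182199928 -24.26988047652093 0.17822460071483254
249 21 -19.46073025967608 -2.4353370075630507 253.0209638598373 -28.09792989048068 -11.525991637352808
-8.0 [321.80165661 189.50089641]
-6.000000000000001 [322.68435    190.07125561]
-4.0 [323.57348346 190.67289281]
-2.0 [324.46777251 191.30507267]
0.0 [325.36591188 191.96699929]
```

Pin at about −8°. Going further in this grip would bring the gripper body too near the tread, so I'll release, shift back to θ≈35° and sweep 7°.

```bash
python3 -m crank '[[0,0,0,0],[0,0,0,0],[0,0,0,0],[0,0,7,0],[-8,0.5,6,0],[-7,0.5,0,0],[0,0,0,0]]' 70 && python3 -m crank '[[0,0,0,0],[0,0,0,0],[0,0,0,0],[0,0,0,0],[0,0,0,0],[3.9,-0.4,-2.9,0],[3.8,-0.4,-3,0],[0,0,0,0],[0,0,0,0]]' 30 30 && python3 -m crank '[[0,0,0,0],[0,0,0,0],[0,0,0,0],[0,0,50,0],[0,0,60,0],[-50,0,0,0],[-60,0,0,0],[-60,0,0,0],[0,0,0,0],[0,0,0,0]]' 80
python3 - <<'E'
from h import *
A,d=snapshot("scene");B,e=snapshot("top");np.savez("w3",A=A,B=B,d=d,e=e)
save("w3",np.hstack([cv2.resize(A[170:215,300:347],(400,383),interpolation=3),cv2.copyMakeBorder(cv2.resize(B[145:225,285:385],(400,320),interpolation=3),0,63,0,0,0)]))
E
```

```text
t: 10.35
tcp_pos: [0.5494, -0.0412, 0.189]
eef_rot: [0.0, 0.999, -0.044, -0.0]
force: [0.9, 0.7, -0.3]
finger_gap: 0.0701
gripper_force: 0.0
t: 11.48
tcp_pos: [0.558, -0.0415, 0.1832]
eef_rot: [-0.0, 0.999, -0.044, 0.0]
force: [-0.8, 2.9, 4.2]
finger_gap: 0.0437
gripper_force: 30.0
t: 12.72
tcp_pos: [0.3883, -0.0422, 0.2934]
eef_rot: [0.0, 0.999, -0.044, 0.001]
force: [0.6, 0.5, 0.5]
finger_gap: 0.0801
gripper_force: 0.0
```

View pics/w3.png

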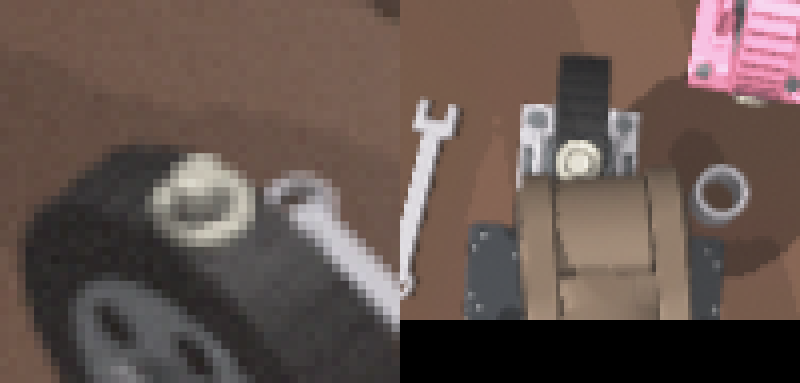

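Run:
```python
from h import *
w=np.load("w3.npz")
print("scene pin",onplane("scene",300+204*.1175,170+165*.1175),"head",onplane("scene",300+202*.1175,170+213*.1175))
p=w["B"].astype(int);print(p[176:192,320:340].min(2))
for t in(-8,-4,0): print(t,[proj("top",(C+h*(X*np.sin(np.radians(t))+[0,0,np.cos(np.radians(t))]))/1000).round(1) for h in(99,113)],[((proj("scene",(C+h*(X*np.sin(np.radians(t))+[0,0,np.cos(np.radians(t))]))/1000)-[300,170])/.1175).round(0) for h in(99,113)])
# wheel ends in top view at start (horizon of the tread), both ends by colour
b=np.load("top0.npz")["p"].astype(int)
print(b[154:164,330].max(1),b[205:216,331].max(1))
print("proj horizon", [proj("top",(C+95*(X*np.sin(np.radians(t))+[0,0,np.cos(np.radians(t))]))/1000).round(2) for t in(70,75,80,85,90,-85,-90,-95,-100,-105)])
```

```text
scene pin (np.float64(-2.8992371193671973), np.float64(119.86427888344411)) head (np.float64(-4.557522481777061), np.float64(90.23639843612058))
[[135 141 210 137  74  66  66  65  65  70  71  70  70  70  69  68  76 165
  176 122]
 [180 196 216 148  77  61  62  62  64  67  70  70  70  70  71  73  77 165
  175 140]
 [182 192 176 128  73  64  64  65  60  67  68  64  66  68  68  64  74 148
  171 166]
 [168 165 120 103  74  68  69  69  66  63  61  69  74  73  74  71  58 113
  149 148]
 [161 145 103 102  77  70  90 187 186 180 205 176 120  83  76  77  66  81
  136 129]
 [166 140 108 111  80 118 178 214 214 213 229 225 214 147  82  76  75  75
  119 125]
 [160 131 117  98 107 181 210 179 168 168 180 183 226 218 141  80  64  75
  119 128]
 [153 127 123  91 151 204 195 150 184 192 191 169 172 195 172  92  67  79
  109 129]
 [155 129 124  92 182 211 176 184 209 213 212 218 149 165 178  97  69  82
  100 146]
 [149 129 115  93 189 212 165 201 213 213 212 228 165 149 154  85  61  83
  100 148]
 [144 125 117  94 183 210 144 201 212 213 212 228 154 137 143  85  67  93
  102 145]
 [138 111 114  88 17
[... 333 characters left out ...]
  62  70  76  77  77  78  78  79  79  80  80  81  82  82  82
   81  82]]
-8 [array([328.7, 186.7]), array([328.7, 186.8])] [array([189., 190.]), array([185., 164.])]
-4 [array([328.8, 184.6]), array([328.9, 184.4])] [array([202., 199.]), array([200., 174.])]
0 [array([329. , 182.6]), array([329., 182.])] [array([216., 209.]), array([216., 185.])]
[130 124 119 119  96  59  45  46  50  50] [ 57  56  53  52  52  48  49  46  79 110 120]
proj horizon [array([330.39, 159.33]), array([330.39, 159.01]), array([330.39, 158.91]), array([330.37, 159.01]), array([330.33, 159.32]), array([326.75, 213.09]), array([326.72, 213.35]), array([326.7 , 213.41]), array([326.7 , 213.27]), array([326.71, 212.92])]
```

Top view puts the head centre at row ≈184.6 against a predicted 182 for the top position, and the scene view gives about −4.5°. One more small sweep of +4.5° from θ≈35°.

```bash
python3 -m crank '[[60,0,0,0],[60,0,0,0],[41,1,0,0],[0,0,-50,0],[0,0,-40,0],[0,0,-14,0],[0,0,0,0]]' 80 && python3 -m crank '[[0,0,0,0],[0,0,0,0],[0,0,0,0],[0,0,0,0],[0,0,0,0]]' 30 30 && python3 -m crank '[[2.6,-0.2,-2,0],[2.6,-0.3,-2,0],[0,0,0,0],[0,0,0,0]]' && python3 -m crank '[[0,0,0,0],[0,0,0,0],[0,0,0,0],[0,0,50,0],[0,0,60,0],[-50,0,0,0],[-60,0,0,0],[-60,0,0,0],[-20,0,0,0],[0,0,0,0]]' 80
python3 - <<'E'
from h import *
A,d=snapshot("scene");B,e=snapshot("top");np.savez("w4",A=A,B=B,d=d,e=e)
save("w4",np.hstack([cv2.resize(A[170:215,300:347],(400,383),interpolation=3),cv2.copyMakeBorder(cv2.resize(B[165:205,305:355],(400,320),interpolation=3),0,63,0,0,0)]))
p=B.astype(int);print(p[174:192,322:338].min(2))
E
```

```text
t: 13.7
tcp_pos: [0.5491, -0.0407, 0.1884]
eef_rot: [-0.0, 0.999, -0.044, -0.001]
force: [-0.6, 0.5, 0.4]
finger_gap: 0.0803
gripper_force: 0.0
t: 14.32
tcp_pos: [0.549, -0.0407, 0.1894]
eef_rot: [-0.0, 0.999, -0.044, 0.0]
force: [-1.2, 1.4, 3.2]
finger_gap: 0.0441
gripper_force: 30.0
t: 14.82
tcp_pos: [0.5545, -0.0412, 0.1856]
eef_rot: [-0.0, 0.999, -0.044, 0.0]
force: [-0.2, 0.4, 6.7]
finger_gap: 0.0439
gripper_force: 30.0
t: 16.08
tcp_pos: [0.363, -0.0417, 0.2952]
eef_rot: [0.001, 0.999, -0.045, 0.0]
force: [0.6, -0.2, 1.2]
finger_gap: 0.08
gripper_force: 0.0
[[210 148  79  65  69  68  68  68  65  66  66  66  66  67  58 219]
 [210 150  79  60  63  66  65  65  65  67  66  66  68  68  71 194]
 [210 135  69  60  62  66  62  64  66  61  62  64  65  60  75 165]
 [216 145  78  65  65  70  60  84  92  74  68  70  70  68  75 166]
 [178 113  74  68 113 173 179 183 205 209 157  86  71  75  62 146]
 [122  94  75 117 182 208 212 194 198 226 219 175  95  74  53 113]
 [105 102 101 181 209 173 194 217 220 203 197 182 119  74  66  83]
 [106 115 153 204 193 167 199 227 230 220 190 172 161  89  75  76]
 [117 107 168 206 174 196 210 228 230 230 190 171 171 104  69  76]
 [122 100 180 209 147 195 212 218 229 230 194 158 166 107  79  80]
 [136  98 177 209 150 177 209 213 228 232 163 157 168 106  81  83]
 [121  89 154 206 197 149 169 193 192 175 123 160 165  97  75  85]
 [114  88 103 207 214 192 153 141 155 144 201 217 155  86  71  92]
 [116  87  70 138 205 214 198 207 216 217 228 197 114  73  83  98]
 [113  82  67  68 135 160 193 217 229 205 173 122  84  68  87  96]
 [128  83  65  65  67  90 123 142 161 127  95  83  81  67  78  91]
 [113  74  55  57  59  59  58  72  76  71  76  78  78  76  73  90]
 [ 88  66  57  58  58  57  57  63  64  61  64  68  70  72  69  90]]
```

View pics/w4.png

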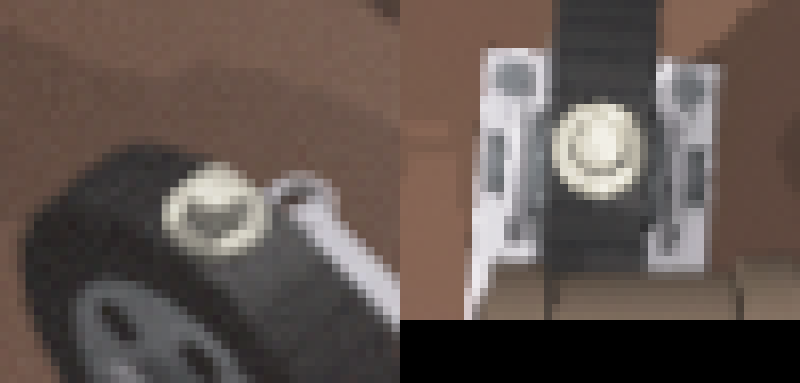

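The rivet is now at about −1.5° (top view head centre ≈ row 183.3, scene head (216,212)). One last nudge of +2°.

```bash
python3 -m crank '[[60,0,0,0],[60,0,0,0],[60,0,0,0],[6,1,-50,0],[0,0,-40,0],[0,0,-16,0],[0,0,0,0]]' 80 && python3 -m crank '[[0,0,0,0],[0,0,0,0],[0,0,0,0],[0,0,0,0],[0,0,0,0]]' 30 30 && python3 -m crank '[[1.2,-0.1,-0.9,0],[1.2,-0.1,-0.9,0],[0,0,0,0],[0,0,0,0]]' && python3 -m crank '[[0,0,0,0],[0,0,0,0],[0,0,0,0],[0,0,50,0],[0,0,60,0],[-50,0,0,0],[-60,0,0,0],[-60,0,0,0],[-20,0,0,0],[0,0,0,0]]' 80
python3 - <<'E'
from h import *
A,d=snapshot("scene");B,e=snapshot("top");np.savez("w5",A=A,B=B,d=d,e=e)
p=B.astype(int)
def c(a,t):  # subpixel half-level extent along a line
    k=np.where(a>t)[0];i,j=k[0],k[-1];return (i-(a[i]-t)/(a[i]-a[i-1])+j+(a[j]-t)/(a[j]-a[j+1]))/2
for f in("top0","w4","w5"):
    z=np.load(f+".npz");q=(z["B"] if "B" in z else z["p"]).astype(int)[170:198,326:333].min(2).mean(1);print(f,170+c(q,130))
    z2=np.load("scene0.npz" if f=="top0" else f+".npz");s=(z2["A"] if "A" in z2 else z2["p"]).astype(int)[180:208,312:338].min(2);k=s>115
    n,l,st,ce=cv2.connectedComponentsWithStats(k.astype(np.uint8));i=l[16,13] or 1;print(st[1:],)
E
```

```text
t: 17.05
tcp_pos: [0.5502, -0.0402, 0.1882]
eef_rot: [-0.0, 0.999, -0.044, -0.001]
force: [0.3, 0.9, 0.2]
finger_gap: 0.0802
gripper_force: 0.0
t: 17.68
tcp_pos: [0.5502, -0.0408, 0.1893]
eef_rot: [0.0, 0.999, -0.044, 0.0]
force: [-0.4, -2.1, 4.3]
finger_gap: 0.0442
gripper_force: 30.0
t: 18.18
tcp_pos: [0.5525, -0.041, 0.1878]
eef_rot: [0.0, 0.999, -0.045, 0.0]
force: [-2.2, -1.7, 8.8]
finger_gap: 0.044
gripper_force: 30.0
t: 19.42
tcp_pos: [0.3615, -0.0408, 0.2974]
eef_rot: [0.001, 0.999, -0.045, 0.0]
force: [0.6, 0.5, -0.3]
finger_gap: 0.0801
gripper_force: 0.0
top0 182.57797092570118
[[  8  10  18  11 130]]
w4 183.17761117722983
[[  7   9  19  11 119]]
w5 182.28566599053414
[[  8  10  18  11 116]]
```

The head centre is now at row 182.3, predicted 182.1–182.6 for the top, so the angle is right. Next: close the fingers, go above the pin and press slowly.

```bash
python3 -m crank '[[0,0,0,0],[50,2,0,0],[50,2,0,0],[43,0,0,0],[0,0,0,0],[0,0,-15,0],[0,0,-15,0],[0,0,0,0]]' 0 10; python3 -m crank '[[0,0,-3,0],[0,0,-3,0],[0,0,-2,0],[0,0,-2,0],[0,0,-1,0],[0,0,-1,0],[0,0,0,0]]'
```

```text
t: 20.52
tcp_pos: [0.5038, -0.0369, 0.2656]
eef_rot: [0.0, 0.999, -0.044, -0.001]
force: [0.0, 0.1, 0.4]
finger_gap: 0.0046
gripper_force: 0.0
t: 21.4
tcp_pos: [0.5055, -0.0366, 0.2551]
eef_rot: [0.0, 0.999, -0.044, -0.0]
force: [-0.5, -0.2, 0.8]
finger_gap: 0.0009
gripper_force: 0.0
```

```bash
for i in 1 2; do python3 -m crank '[[0,0,-1,0],[0,0,-1,0],[0,0,-1,0],[0,0,-1,0]]'|egrep 't:|tcp|force: \['; done;  python3 -m crank '[[0,0,-1,0],[0,0,-1,0]]'|egrep 't:|tcp|force: \['
```

```text
t: 21.9
tcp_pos: [0.5067, -0.0367, 0.253]
eef_rot: [0.0, 0.999, -0.044, 0.002]
force: [-2.9, -0.5, 14.6]
t: 22.4
tcp_pos: [0.5067, -0.0367, 0.249]
eef_rot: [0.0, 0.999, -0.044, 0.002]
force: [-2.9, -1.3, 15.3]
t: 22.65
tcp_pos: [0.5067, -0.0367, 0.247]
eef_rot: [0.0, 0.999, -0.044, 0.002]
force: [-3.9, -0.6, 14.7]
```

```bash
python3 -m crank '[[0,0,-1,0],[0,0,-1,0],[0,0,-1,0],[0,0,-1,0],[0,0,-1,0]]'|egrep 't:|tcp|force: \['; for i in 1 2; do python3 -m crank '[[0,0,-0.5,0],[0,0,-0.5,0]]'|egrep 'tcp|force: \['; done
```

```text
t: 23.28
tcp_pos: [0.5066, -0.0367, 0.2419]
eef_rot: [0.0, 0.999, -0.044, 0.002]
force: [-3.1, -1.5, 16.2]
tcp_pos: [0.5066, -0.0367, 0.2409]
force: [-3.2, -1.3, 15.1]
tcp_pos: [0.5066, -0.0367, 0.2399]
force: [-2.7, -1.3, 15.8]
```

```bash
for i in 1 2 3; do python3 -m crank '[[0,0,-0.4,0],[0,0,0,0]]'|egrep 'tcp|force: \['; done
```

```text
tcp_pos: [0.5066, -0.0367, 0.2395]
force: [-2.4, -1.0, 14.2]
tcp_pos: [0.5067, -0.0367, 0.2393]
force: [-3.3, -1.4, 15.3]
tcp_pos: [0.507, -0.0367, 0.2393]
force: [-3.2, -0.2, 18.9]
```

```bash
python3 -m crank '[[0,0,-0.4,0],[0,0,0,0]]'|egrep 'tcp|force: \['; python3 -m crank '[[0,0,5,0],[0,0,10,0],[0,0,50,0],[0,0,20,0],[-50,0,0,0],[-60,0,0,0],[-60,0,0,0],[-20,0,0,0],[0,0,0,0],[0,0,0,0]]'
python3 - <<'E'
from h import *
A,d=snapshot("scene");B,e=snapshot("top");np.savez("w6",A=A,B=B,d=d,e=e)
save("w6",np.hstack([cv2.resize(A[170:215,300:347],(400,383),interpolation=3),cv2.copyMakeBorder(cv2.resize(B[145:225,285:385],(400,320),interpolation=3),0,63,0,0,0)]))
def c(a,t):
    k=np.where(a>t)[0];i,j=k[0],k[-1];return (i-(a[i]-t)/(a[i]-a[i-1])+j+(a[j]-t)/(a[j]-a[j+1]))/2
print(170+c(B.astype(int)[170:198,326:333].min(2).mean(1),130))
E
```

```text
tcp_pos: [0.5074, -0.0367, 0.2392]
force: [-3.1, -2.0, 21.3]
t: 26.02
tcp_pos: [0.3163, -0.0366, 0.3218]
eef_rot: [-0.0, 0.999, -0.044, 0.0]
force: [-0.0, 0.7, -0.4]
finger_gap: 0.0006
gripper_force: 0.0
181.77512190170418
```

View pics/w6.png

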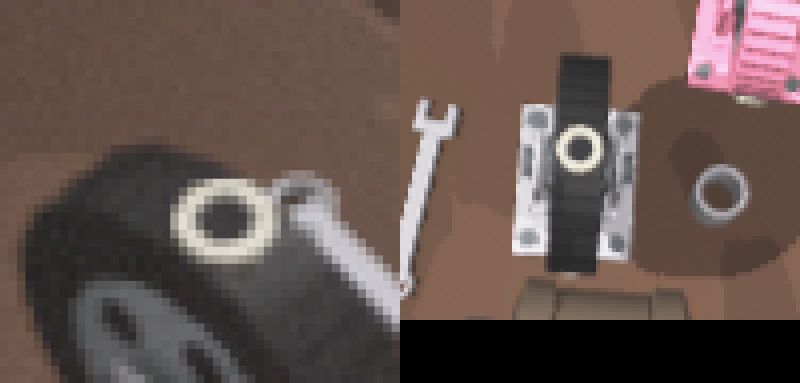

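The head stays at the top, but the pin's centre now looks dark. I'll check the depth there before handing in.

Run:
```python
from h import *
w=np.load("w6.npz");P=cloud("top",w["e"])*1000
print(P[176:189,324:336,2].round().astype(int));print(w["B"][182,329],w["A"][196,326])
S=cloud("scene",w["d"])*1000
print("pin",np.median(S[194:198,324:328,2]),"ring",[np.median(S[v,u,2]) for v,u in((196,321),(196,331),(200,326))])
ds=[P[180:184,327:331,2].mean()-P[[182,182,178,186],[325,334,329,329],2].mean()]
for i in range(8):
  B,e=snapshot("top");Q=cloud("top",e)*1000;ds.append(Q[180:184,327:331,2].mean()-Q[[182,182,178,186,179],[325,333,329,329,332],2].mean())
print(np.round(ds,1),np.mean(ds))
k=np.load("w5.npz");print("before pin", np.median((cloud("top",k["e"])*1000)[180:184,327:331,2]))
```

```text
[[228 230 228 230 236 243 234 235 230 237 235 239]
 [240 234 241 243 234 240 244 238 239 236 244 225]
 [232 239 236 241 235 237 245 237 245 233 229 225]
 [236 240 242 242 237 236 250 231 237 241 241 240]
 [242 235 240 241 241 232 241 245 242 238 246 233]
 [239 239 243 235 239 236 240 238 246 239 236 242]
 [239 235 246 246 239 237 240 240 239 240 247 235]
 [240 236 238 236 244 244 235 240 240 241 232 245]
 [230 246 240 242 241 238 239 243 240 233 237 235]
 [233 240 234 241 237 241 229 245 243 250 234 235]
 [238 238 232 238 241 237 231 243 240 231 232 238]
 [230 236 225 233 240 238 240 244 235 227 238 227]
 [221 240 236 236 225 238 237 231 234 241 238 236]]
[68 68 70] [63 63 63]
pin 240.17718727284364 ring [np.float64(241.24454732938617), np.float64(237.6250038268588), np.float64(238.59812174042926)]
[ 0.2 -1.2  5.1  0.9 -0.8  0.2  0.  -0.2 -1.6] 0.29074656454849584
before pin 254.48813614886467
```

```bash
python3 -c "
from workcell import hand_in;print(hand_in())"
```

```text
the job is handed in; nothing more can be done
None
```

The job is handed in, with no verdict returned. The wheel stands with the rivet about 1° from the top, and its pin is pressed flush (within about 1 mm by depth). The peak push I read was about 21 N, the gripper is clear of everything, and the arm touched nothing else on the bench. The pin's end looks dark in the last picture; I couldn't explain that, but the depth there matches the head.

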